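# Load the curing station with primed trim parts and set its timer

## Task

Slide the curing station's carriage out to its loading stop and stand every grey primed trim part that is on the table (round filler caps and square mirror feet) upright in its tray, one to a pocket. Then slide the carriage fully home under the lamp, push the catch in until it snaps, and last turn only the outer ring of the timer until its white line meets the white bar, leaving the small inner knob as it is set. Leave the small jar and the roll of tape where they are.

Things in the scene. Friction and masses are not known exactly. Their poses are not given: they have to be found in the camera images.
- tray_floor (a point): Centre of the floor of the carriage's aluminium tray, on the floor's surface, 48 mm above the table. x runs across the tray, y along the slide towards the loading end (robot's left), z up. The tray holds one row along y of four square pockets, 48 x 48 mm inside, with 4 mm walls standing 12 mm above the floor.
- pocket1 (a point): Centre of the floor of tray pocket 1 (nearest the lamp head), 52 mm from the next; axes as tray_floor. A fixed lamp head, 180 mm along y, hangs over the tray when the carriage is home (underside 140, top 176 mm above the table); it reaches 45 mm to the robot's side of the slide's centre line and 105 mm beyond, where its column stands.
- pocket2 (a point): Centre of the floor of tray pocket 2 (counted from the lamp end), 52 mm from the next; axes as tray_floor. The fixed bed under the carriage reaches 50 mm either side of the slide's centre line and is 30 mm high.
- pocket3 (a point): Centre of the floor of tray pocket 3 (counted from the lamp end), 52 mm from the next; axes as tray_floor. The catch's fixed bracket reaches 112 mm to the robot's side of the slide's centre line; it is 44 mm wide along y, centred on the catch, and 34 mm high.
- pocket4 (a point): Centre of the floor of tray pocket 4 (nearest the grip plate), 52 mm from the next; axes as tray_floor.
- carriage_grip (a point): Point at mid-width in the upright black grip plate at the carriage's left end, outside the lamp head: the plate is 40 mm along x, 12 mm along y (the sliding direction), its top 20 mm above this point and the deck it stands on 32 mm below. Axes as tray_floor; 171 mm along y from the tray centre.
- carriage (a joint): Slide of the carriage in m along the tray's y: 0 = home against its stop under the lamp head, 0.22 = against the stop at the loading end, clear of the lamp. About 3 N of friction; stays where it is left.
- catch_grip (a point): Point on the small black upright knob of the sliding catch, on a low bracket on the robot's side of the bed: knob 14 mm along x, 22 mm along y, its top 14 mm above this point, the plate it stands on 22 mm below. x of this frame is the direction in which the catch is pushed home, across the slide and away from the robot.
- catch (a joint): Slide of the catch in m along catch_grip's x: 0 to 0.004 = open, 0.024 = pushed in to its stop behind the carriage's end. A spring gives it two resting places: it resists with up to about 7 N until half-way (0.013), then snaps in by itself and stays; let go earlier it springs back.
- outer_grip (a point): On the axis of the timer's outer ring, a black fluted round knob 58 mm in diameter and 28 mm high on a grey console (110 x 110 mm, 50 high, centred on the axis, its far side at the white bar); this point is 19 mm above the ring's foot, 9 mm below its top, 21 mm above the console. The axis is vertical.
- outer (a joint): Angle of the outer ring in rad, growing clockwise seen from above, 0 to 2.6; at 1.9 its white line meets the white bar on the console. Turns with light friction and stays.
- timer_mark (a point): The single white bar on the console top, 46 mm from the ring's axis, to which the line is to be turned (the other marks are dots).
- inner_mark (a point): Rim of the inner knob (aluminium, 24 mm in diameter, standing 18 mm above the outer ring on the same axis), 11 mm off the axis at its own line. The inner knob turns separately and must stay as it is.
- cap1_mid (a point): Round primed filler cap: flange 38 mm in diameter and 10 high, above it a stem 28 mm in diameter and 28 high. Loose, grey primer, about 75 g, standing on its flange; this point is at its centre, 19 mm above its underside (38 mm tall in all). z up through the stem. May be absent (None).
- cap2_mid (a point): Round primed filler cap: flange 38 mm in diameter and 10 high, above it a stem 28 mm in diameter and 28 high. Loose, grey primer, about 75 g, standing on its flange; this point is at its centre, 19 mm above its underside (38 mm tall in all). z up through the stem. May be absent (None).
- cap3_mid (a point): Round primed filler cap: flange 38 mm in diameter and 10 high, above it a stem 28 mm in diameter and 28 high. Loose, grey primer, about 75 g, standing on its flange; this point is at its centre, 19 mm above its underside (38 mm tall in all). z up through the stem. May be absent (None).
- foot1_mid (a point): Square primed mirror foot: flange 38 x 38 mm and 10 high, above it a stem 30 mm (its x) by 20 mm (its y), 28 high. Loose, grey primer, about 75 g, standing on its flange; this point is at its centre, 19 mm above its underside (38 mm tall in all). z up through the stem. May be absent (None).
- foot2_mid (a point): Square primed mirror foot: flange 38 x 38 mm and 10 high, above it a stem 30 mm (its x) by 20 mm (its y), 28 high. Loose, grey primer, about 75 g, standing on its flange; this point is at its centre, 19 mm above its underside (38 mm tall in all). z up through the stem. May be absent (None).
- jar: Small lidded jar, 36 mm wide, 50 tall, standing among the trim parts; not part of the job. Origin at its underside.
- tape: Roll of masking tape lying flat, 100 mm across, 25 high; not part of the job. Origin at its underside.
Not all that is in view belongs to the job. What is shaped like the part that bears cap3_mid but green or pink is not meant. Leave any black look-alike of the part that bears foot2_mid alone.

How it is judged:
By the outcome, as a careful person would: the job done as asked, in the order asked, and still so for the second after the job is handed in, with the robot touching nothing.
Of cap1, cap2, cap3, foot1, foot2 only 3 to 4 are there at a start; the rules pass over those that are not, and their reading is None.
At some moment in a run one of cap1, cap2, cap3, foot1, foot2 may be knocked a few centimetres aside while the robot is not near it.
Once in a run the grip may slacken for a moment while it holds something.
It also fails if it takes over 200 s, if anything falls off the work surface, if the arm or the gripper's body presses on something with over 40 N, if the wrist force passes 120 N, or if a joint passes its speed limit or range.

## Robot

A 6-joint arm with a two-finger parallel gripper is mounted at the origin on the work surface. World frame = base frame: x ahead of the robot, y to its left, z up, the work surface at z = 0. Lengths are in mm, angles in rad, forces in N, time in s.
With the tool pointing down it reaches from about 275 to 1000 mm from the base axis. Payload 8.4 kg.
Tool frame: the origin (TCP) lies on the centre line of the jaws, within the pads' length; the fingertips stand 14 mm ahead of it and the grasp point (between the pads) lies 5 mm behind it; z points along the fingers, y is the line along which they close (so a half turn about z gives the same grasp; the last joint's range is limited). The gripper opens to 85 mm and grips with 20 to 120 N. Pads are 22 mm wide; open, the fingers measure 114 mm over their backs; the gripper's body (76 mm by 85 mm) begins 54 mm behind the grasp point. The pads swing forward as they close: fully open they stand 13 mm farther back than shut.
Start: joints at [-1.334, 0.353, 1.633, -0, 1.155, -0.002], TCP at [147.834, -607.267, 245.281] pointing down, gripper open.
Joint ranges: [-2.63, 2.63], [-0.92, 2.1], [0.06, 2.66], [-1.3, 4.44], [0, 2.69], [-3.02, 3.02]. Speed limits (rad/s): [2.22, 2.22, 2.79, 3.14, 3.14, 3.14].

## Interface

Orientations are given as [roll, pitch, yaw] about the fixed x, y, z axes, in that order (R = Rz(yaw) Ry(pitch) Rx(roll)).
In Python, from rig import r gives the robot as it stands.
- The arm moves only by the tool step_arm, never from a script. Its argument "plan" is text: rows parted by semicolons, each of 7 numbers parted by spaces: the turn, a rotation vector about the world's x, y, z in degrees, then the shift along the world's x, y, z in mm, then the closure in counts, from 0 (fully open) to 255 (shut). In form: rx ry rz x y z hand; .... A call has 1 to 8 rows; each row is the pose to reach, as a shift and turn from the pose commanded when the call began; what a row does not reach only later rows make up. A row lasts 1/10 s, in which the tool goes at most 50 mm and 8.59 degrees, less where a joint would pass 70% of its speed; a pose out of reach is approached as far as the arm can. A call with a gripper value outside its range is refused whole. The fingers move at their own pace and stop on an object; "force" is the grip in N (left out, the last holds). Time passes only in rows, so rows that repeat a pose let the fingers close. It gives the time, the measured TCP pose, the force, the opening and the grip force at its end, in the units of the state.
- r.sense(): the state, without advancing time (a new reading comes with each control period).
- r.grab_frame(name): name is "scene" or "top" or "wrist"; returns (picture, depth): 480x640x3 uint8, red, green, blue; 480x640 float32, mm along the optical axis (not along the pixel's ray), 0 where there is no reading.
- r.get_calibration(name): a dict with "K" (3x3 intrinsics, pixels), "world_from_camera" (4x4, takes a point from camera to world coordinates). Camera axes: x right, y down, z forward; pixel columns grow to the right and rows downward; lengths in mm; the calibration is good to about 2 mm. A picture is of the moment at which its call begins: read the wrist's pose just before it. get_calibration takes no time and is no camera call; for the wrist camera it gives the pose at the moment of the call.
- r.sign_off(): hands the job in; it is judged then, once.
The state is a dict: "clock": time; "qpos": joint angles; "qvel": joint speeds; "joint_efforts": joint torques, N m; "eef_pos": TCP position; "tcp_rot": TCP orientation; "contact_force": force on the tool from outside, world axes, zero at the start; "wrist_torque": the same for the moment, N m; "opening": opening from 0.0 (shut) to 1.0 (fully open); "grasp_force": force on a finger pad.
Only numpy, scipy, OpenCV 4.12 (cv2) and the standard library are available. Lean on these libraries where they do the work, as an engineer would, in place of code of your own. Each camera call takes 0.05 s, during which the arm holds its last target. There are 200 camera calls.

## Working session

There is one attempt and no reset: what is moved stays moved. The work goes in short steps, Python scripts to look and compute and a tool call to move; the robot and the scene stay as the last step left them, time stands still between calls to the robot, and variables do not carry over. Pictures are saved under pics/ and viewed, at most 14 in all, crops included, and the job is handed in when it is done.

Besides the shell and the picture viewer there is one more tool, called after "Call:" by a JSON object that holds its "name" and its "arguments", one argument or row to a line. step_arm: Moves the arm, as the interface text tells. Its arguments: {"type":"object","properties":{"plan":{"type":"string"},"force":{"type":"number"}},"required":["plan"]}

```bash
ls; mkdir -p pics; cat > h.py <<'E'
import numpy as np, cv2
from rig import r
def grab(n):
    c=r.get_calibration(n); p,d=r.grab_frame(n); return p,d,c
def world(d,c):
    K=np.array(c["K"]);T=np.array(c["world_from_camera"]);h,w=d.shape
    u,v=np.meshgrid(np.arange(w),np.arange(h))
    P=np.stack([(u-K[0,2])/K[0,0]*d,(v-K[1,2])/K[1,1]*d,d],-1)
    return P@T[:3,:3].T+T[:3,3]
def save(n,p): cv2.imwrite(n,cv2.cvtColor(p,cv2.COLOR_RGB2BGR))
E
python3 - <<'E'
from h import *
print(r.sense())
for n in("top","scene"):
    p,d,c=grab(n); save(f"pics/{n}0.png",p); np.savez(f"{n}0.npz",p=p,W=world(d,c),d=d); print(c)
E
```

```text
pics
{'clock': 0.0, 'qpos': array([-1.33443582e+00,  3.53692827e-01,  1.63416222e+00, -3.61770072e-06,
        1.15522219e+00, -2.43141840e-03]), 'qvel': array([ 0.00014899,  0.00102784,  0.00069139, -0.00111183,  0.00014871,
       -0.00058101]), 'joint_efforts': array([-1.32578898e-03, -6.05252910e+01, -3.42063010e+01, -1.93603682e-04,
        9.69224959e-03,  8.22156653e-05]), 'eef_pos': array([ 147.69748464, -606.8009852 ,  244.52175909]), 'tcp_rot': array([-3.14010806e+00, -3.02057614e-07,  2.38793389e-01]), 'contact_force': array([-0.4974608 ,  0.26558612,  0.49172448]), 'wrist_torque': array([ 0.02605032, -0.01734317,  0.00476881]), 'grasp_force': 0.0, 'opening': 0.9976886582545537}
{'K': array([[522.50008583,   0.        , 317.7472655 ],
       [  0.        , 522.50008583, 228.03463689],
       [  0.        ,   0.        ,   1.        ]]), 'world_from_camera': array([[-2.24334785e-02, -9.84519908e-01,  1.73831211e-01,
         2.70276661e+02],
       [-9.99721703e-01,  2.33603672e-02,  3.28773631e-03,
         4.13328432e+01],
       [-7.29760278e-03, -1.73709079e-01, -9.84769974e-01,
         1.29571305e+03],
       [ 0.00000000e+00,  0.00000000e+00,  0.00000000e+00,
         1.00000000e+00]])}
{'K': array([[457.46625866,   0.        , 322.45108218],
       [  0.        , 457.46625866, 236.56471517],
       [  0.        ,   0.        ,   1.        ]]), 'world_from_camera': array([[ 3.09841338e-01,  7.57071113e-01, -5.75188383e-01,
         1.00381737e+03],
       [ 9.50771927e-01, -2.43161255e-01,  1.92107642e-01,
        -1.34830588e+02],
       [ 5.57561755e-03, -6.06395856e-01, -7.95143370e-01,
         8.10079942e+02],
       [ 0.00000000e+00,  0.00000000e+00,  0.00000000e+00,
         1.00000000e+00]])}
```

View pics/top0.png

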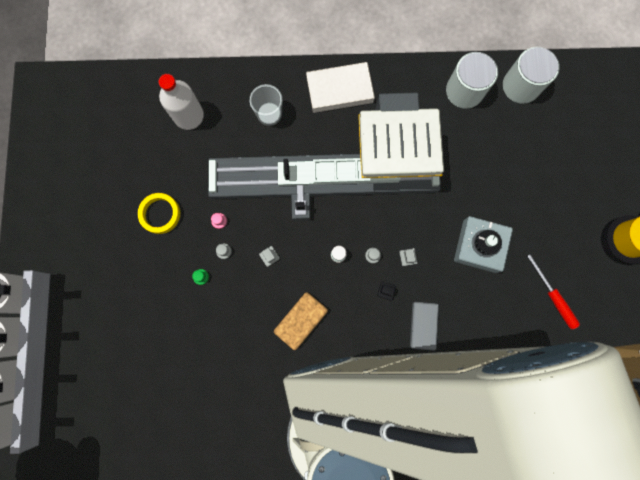

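View pics/scene0.png

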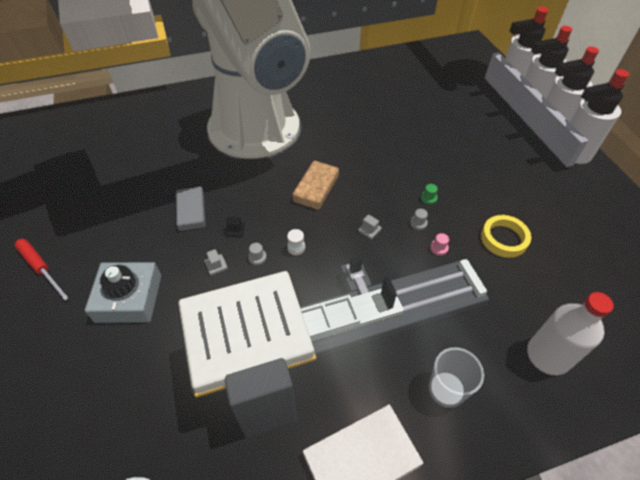

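The top view shows the grey parts: caps at (223,251) and (373,255), feet at (269,256) and (408,257). The jar is at (338,254), the carriage grip at (286,169), the catch knob at (300,200), and the timer at (487,241).

```bash
python3 - <<'E'
from h import *
for n,pts in (("top",dict(capA=(223,251),footA=(269,256),jar=(338,254),capB=(373,255),footB=(408,257),grip=(286,169),catch=(300,200),timer=(487,241),bedL=(211,177),tape=(158,213),lamp=(400,140))),):
    f=np.load(n+"0.npz");W=f["W"];p=f["p"];d=f["d"]
    for k,(u,v) in pts.items():
        w=W[v-14:v+15,u-14:u+15].reshape(-1,3); s=w[w[:,2]>15]
        print(k,W[v,u].round(0),"z>15:",len(s),np.median(s,0).round(),s.min(0).round(),s.max(0).round())
    # bed outline
    for u in range(212,440,12):
        col=W[150:205,u]; print(u,[tuple(x.round().astype(int)) for x in col[::6]])
    for n,(u0,u1,v0,v1) in dict(a=(200,320,150,290)).items():pass
    im=cv2.resize(p[140:290,190:530],None,fx=2.35,fy=2.35,interpolation=cv2.INTER_CUBIC);save("pics/top_crop.png",im)
E
```

```text
capA [441. 277.  39.] z>15: 119 [444. 280.  36.] [270.  41.  16.] [ 456.  295. 1296.]
footA [426. 165.  39.] z>15: 113 [427. 168.  37.] [270.  41.  15.] [ 444.  182. 1296.]
jar [426.  -2.  49.] z>15: 180 [426.  -2.  48.] [270. -20.  15.] [ 445.   41. 1296.]
capB [423. -87.  37.] z>15: 116 [425. -87.  37.] [ 270. -102.   18.] [ 438.   41. 1296.]
footB [ 416. -171.   39.] z>15: 127 [ 417. -173.   37.] [ 270. -186.   15.] [ 434.   41. 1296.]
grip [624. 117. 104.] z>15: 792 [636. 118.  46.] [270.  41.  22.] [ 681.  158. 1296.]
catch [562.  88.  44.] z>15: 625 [572.  87.  34.] [270.  41.  16.] [ 603.  123. 1296.]
timer [ 442. -345.   99.] z>15: 841 [ 444. -351.   77.] [ 270. -399.   43.] [ 485.   41. 1296.]
bedL [626. 308.  42.] z>15: 522 [628. 296.  33.] [270.  41.  21.] [ 667.  320. 1296.]
tape [547. 449.   3.] z>15: 175 [556. 428.  23.] [270.  41.  15.] [ 580.  481. 1296.]
lamp [ 664. -144.  175.] z>15: 841 [ 664. -144.  175.] [ 270. -177.  167.] [ 699.   41. 1296.]
212 [(np.int64(712), np.int64(316), np.int64(-4)), (np.int64(694), np.int64(315), np.int64(0)), (np.int64(664), np.int64(
[... 8018 characters left out ...]
70), np.int64(41), np.int64(1296)), (np.int64(594), np.int64(-202), np.int64(29)), (np.int64(582), np.int64(-203), np.int64(19)), (np.int64(571), np.int64(-206), np.int64(-3)), (np.int64(556), np.int64(-206), np.int64(-5))]
428 [(np.int64(638), np.int64(-204), np.int64(178)), (np.int64(625), np.int64(-204), np.int64(177)), (np.int64(611), np.int64(-203), np.int64(176)), (np.int64(599), np.int64(-204), np.int64(170)), (np.int64(588), np.int64(-205), np.int64(161)), (np.int64(609), np.int64(-233), np.int64(29)), (np.int64(594), np.int64(-232), np.int64(29)), (np.int64(585), np.int64(-236), np.int64(4)), (np.int64(570), np.int64(-236), np.int64(1)), (np.int64(554), np.int64(-235), np.int64(3))]
```

View pics/top_crop.png

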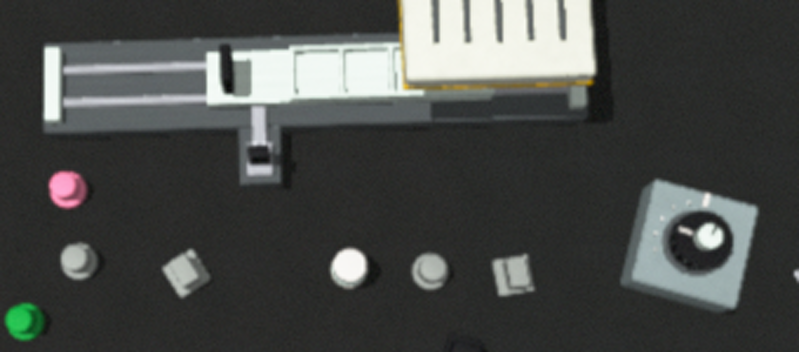

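```bash
cat > m.py <<'E'
from h import *
def box(W,x,y,z):
    m=(W[...,0]>x[0])&(W[...,0]<x[1])&(W[...,1]>y[0])&(W[...,1]<y[1])&(W[...,2]>z[0])&(W[...,2]<z[1]); return W[m]
def st(n,s): print(n,len(s),s.mean(0).round(1) if len(s) else '', s.min(0).round() if len(s) else '',s.max(0).round() if len(s) else '')
E
python3 - <<'E'
from m import *
for n in("top","scene"):
    f=np.load(n+"0.npz");W=f["W"];print(n)
    for k,x,y,z in (("grip",(590,670),(80,160),(92,110)),("catch",(520,575),(60,130),(62,90)),("catchplate",(520,575),(60,130),(36,55)),("ring",(390,500),(-400,-290),(70,83)),("inner",(390,500),(-400,-290),(89,105)),
      ("capA",(400,480),(250,310),(32,46)),("footA",(390,460),(140,200),(32,46)),("capB",(390,460),(-115,-60),(32,46)),("footB",(380,460),(-205,-145),(32,46)),("jar",(390,460),(-35,35),(42,56)),("lamp",(550,780),(-260,-30),(165,185)),("end",(560,700),(280,330),(36,60)),("black",(300,400),(-160,-90),(12,50))):
        st(k,box(W,x,y,z))
    # slide direction: bed top front edge and rail
    s=box(W,(570,700),(130,280),(20,45)); 
    ys=np.arange(-220,290,15);e=[]
    for y in ys:
        q=box(W,(560,610),(y,y+15),(20,36))
        if len(q)>3:e.append((y+7,q[:,0].min()))
    e=np.array(e);print(np.polyfit(e[:,0],e[:,1],1),e.round().astype(int).tolist())
E
```

```text
top
grip 86 [629.5 119.4 102.2] [610. 113.  92.] [650. 125. 108.]
catch 63 [542.7  88.6  75.5] [537.  77.  63.] [551.  99.  83.]
catchplate 137 [546.5  88.   41.2] [521.  68.  36.] [575. 108.  55.]
ring 378 [ 442.  -353.8   78.5] [ 414. -385.   70.] [ 471. -327.   83.]
inner 92 [ 442.7 -355.2   97.2] [ 432. -367.   91.] [ 454. -344.  103.]
capA 97 [444.5 281.8  37.1] [431. 270.  32.] [456. 295.  45.]
footA 98 [428.7 168.5  37.4] [414. 154.  32.] [444. 182.  42.]
capB 101 [425.3 -88.1  37. ] [ 413. -102.   32.] [438. -75.  42.]
footB 101 [ 418.7 -175.1   37.2] [ 404. -186.   32.] [ 433. -164.   42.]
jar 146 [428.3  -2.2  49.2] [414. -19.  43.] [445.  13.  56.]
lamp 5764 [ 670.5 -144.8  174.1] [ 586. -236.  165.] [777. -56. 183.]
end 232 [627.7 303.9  44. ] [589. 281.  36.] [668. 314.  52.]
black 138 [ 336.3 -117.1   32.4] [ 317. -140.   12.] [352. -97.  45.]
[-1.25115998e-02  5.78732420e+02] [[-213, 583], [-198, 582], [-183, 582], [-168, 582], [-153, 582], [-138, 582], [-123, 581], [-108, 581], [-93, 581], [-78, 581], [-63, 581], [-48, 581], [-33, 581], [-18, 580], [-3, 581], [12, 580
[... 684 characters left out ...]
1.]
capB 122 [431.1 -90.3  37. ] [ 416. -104.   32.] [443. -77.  41.]
footB 126 [ 424.6 -177.6   37.1] [ 406. -189.   32.] [ 440. -167.   41.]
jar 178 [434.5  -5.   48.7] [416. -20.  42.] [449.  11.  53.]
lamp 12399 [ 685.4 -149.5  174.8] [ 590. -238.  165.] [780. -57. 181.]
end 365 [636.  301.4  43.6] [593. 281.  36.] [673. 313.  49.]
black 200 [ 345.8 -120.8   30.3] [ 328. -137.   12.] [ 356. -104.   41.]
[1.32408631e-02 5.79584844e+02] [[-33, 585], [-18, 585], [-3, 586], [12, 585], [27, 586], [42, 585], [57, 561], [72, 561], [87, 579], [102, 560], [117, 586], [132, 586], [147, 584], [162, 584], [177, 585], [192, 584], [207, 583], [222, 584], [237, 585], [252, 584], [267, 584], [282, 584]]
```

Call:
{"name": "step_arm", "arguments": {
  "plan": "0 0 -7 140 240 0 0;0 0 -13.7 140 240 0 0;0 0 -13.7 140 240 0 0;0 0 -13.7 140 240 0 0;0 0 -13.7 140 240 0 0;0 0 -13.7 282 390 40 0;0 0 -13.7 282 390 40 0;0 0 -13.7 282 390 40 0"
}}

```text
clock: 0.9
eef_pos: [373.2, -279.4, 270.8]
tcp_rot: [-3.142, 0.0, -0.001]
contact_force: [0.8, -0.4, -0.3]
opening: 0.995
grasp_force: 0.0
```

Call:
{"name": "step_arm", "arguments": {
  "plan": "0 0 0 0 0 0 0;0 0 0 0 0 0 0"
}}

```text
clock: 1.1
eef_pos: [373.0, -280.3, 270.5]
tcp_rot: [3.141, 0.0, 0.003]
contact_force: [-0.6, -0.9, 0.4]
opening: 1.002
grasp_force: 0.0
```

```bash
python3 - <<'E'
from m import *
s=r.sense();print(s["eef_pos"],s["tcp_rot"],s["qpos"])
p,d,c=grab("wrist");save("pics/w1.png",p);np.savez("w1.npz",p=p,W=world(d,c));print(c)
E
```

```text
[ 373.005021   -280.34975035  270.54301814] [3.14136986e+00 2.36980587e-04 2.96586919e-03] [-6.47511577e-01  7.56579972e-02  1.92984747e+00 -3.53693513e-04
  1.13614088e+00  9.20467802e-01]
{'K': array([[401.66279619,   0.        , 313.31242919],
       [  0.        , 401.66279619, 239.38110814],
       [  0.        ,   0.        ,   1.        ]]), 'world_from_camera': array([[ 3.58366181e-03, -9.53520232e-01, -3.01307691e-01,
         4.49716352e+02],
       [-9.99993143e-01, -3.13574904e-03, -1.97020224e-03,
        -2.81524838e+02],
       [ 9.33802397e-04,  3.01312685e-01, -9.53524931e-01,
         4.00264176e+02],
       [ 0.00000000e+00,  0.00000000e+00,  0.00000000e+00,
         1.00000000e+00]])}
```

View pics/w1.png

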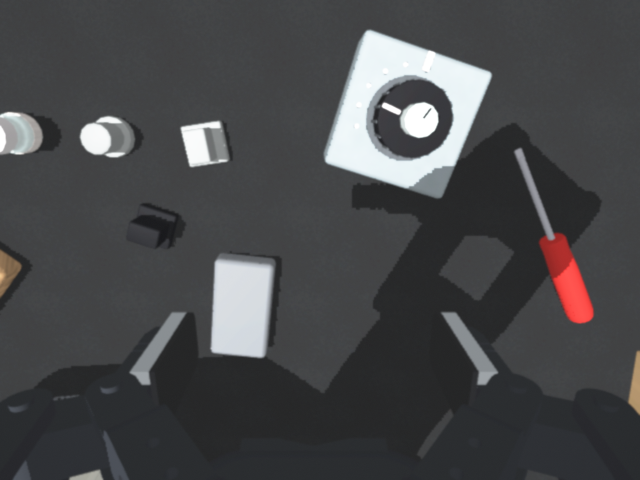

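The wrist view shows the timer ring at about (413,118), with its line at (392,108) and the bar at (429,61). The square foot is at (205,144), a cap at (107,138), and the jar at (15,133).

```bash
cat >> m.py <<'E'
def pose(k,s):
    "centre of extents, min-area rect angle of top points"
    q=s[:,:2].astype(np.float32); (c,wh,a)=cv2.minAreaRect(q); o,rad=cv2.minEnclosingCircle(q)
    print(k,len(s),"rect",np.round(c,1),np.round(wh,1),round(a,1),"circ",np.round(o,1),round(rad,1),"z",np.median(s[:,2]).round(1))
E
python3 - <<'E'
from m import *
f=np.load("w1.npz");W=f["W"];p=f["p"].astype(int);g=p.min(-1)
for k,x,y,z in (("ring",(390,500),(-410,-290),(73,83)),("inner",(390,500),(-410,-290),(91,103)),("capB",(390,460),(-120,-60),(33,43)),("capBfl",(390,460),(-120,-60),(6,14)),("footB",(380,460),(-205,-145),(33,43)),("footBfl",(380,460),(-205,-145),(6,43)),("jar",(390,460),(-35,35),(45,56)),("console",(370,530),(-430,-270),(44,56))):
    pose(k,box(W,x,y,z))
def white(x,y,z,t=200):
    m=(W[...,0]>x[0])&(W[...,0]<x[1])&(W[...,1]>y[0])&(W[...,1]<y[1])&(W[...,2]>z[0])&(W[...,2]<z[1])&(g>t);return m
m=white((390,500),(-410,-290),(68,85),150);v,u=np.nonzero(m);print("line",W[m].mean(0),u.mean(),v.mean(),len(u))
sub=m&(np.arange(640)[None]<402);v,u=np.nonzero(sub);print("line",W[sub].mean(0),W[sub].min(0),W[sub].max(0))
for t in (235,245,250):
    m=np.zeros(g.shape,bool);m[45:78,418:442]=g[45:78,418:442]>t;m[:,:]&=True;print("bar",t,m.sum(),W[m].mean(0))
E
```

```text
ring 3724 rect [ 444.8 -359.2] [58.7 58.6] 13.7 circ [ 444.7 -359.4] 30.1 z 81.2
inner 940 rect [ 444.8 -359.1] [23.  23.2] 41.9 circ [ 444.8 -359.1] 12.0 z 99.6
capB 851 rect [427. -92.] [27.1 26.8] 28.6 circ [427.2 -91.7] 13.9 z 38.7
capBfl 498 rect [427.8 -96. ] [36.8 28.6] 4.1 circ [427.2 -91.9] 18.9 z 10.7
footB 822 rect [ 420.9 -179. ] [29.9 20.5] 9.2 circ [ 421.  -179.2] 16.9 z 38.9
footBfl 1657 rect [ 420.9 -178.9] [37.9 38.3] 8.8 circ [ 420.9 -179.1] 25.7 z 32.6
jar 250 rect [426.9 -17.8] [ 8.2 27.6] 76.9 circ [427.8 -14.3] 13.8 z 49.5
console 12859 rect [ 444.8 -359.5] [110.4 110.3] 73.0 circ [ 445.1 -358.9] 75.6 z 51.2
line [ 448.61919844 -353.8957615    81.52930827] 408.27927927927925 114.16666666666667 222
line [ 452.25224722 -341.00226106   81.95391654] [ 440.16044514 -348.36470228   79.27086371] [ 456.70287371 -333.53341854   84.84713353]
bar 235 511 [ 486.56467644 -374.12895411   52.62935502]
bar 245 152 [ 488.9597373  -372.82803606   53.73962873]
bar 250 138 [ 488.9519952  -372.81921365   53.93927748]
```

Call:
{"name": "step_arm", "arguments": {
  "plan": "0 0 0 80 290 0 0;0 0 0 80 290 0 0;0 0 0 80 290 0 0;0 0 0 80 290 0 0;0 0 0 80 290 0 0;0 0 0 80 290 0 0;0 0 0 80 290 0 0;0 0 0 110 300 -30 0",
  "force": 50
}}

```text
clock: 1.95
eef_pos: [482.8, 18.1, 242.9]
tcp_rot: [3.141, -0.004, 0.0]
contact_force: [0.9, -1.2, 0.6]
opening: 1.0
grasp_force: 0.0
```

Call:
{"name": "step_arm", "arguments": {
  "plan": "0 0 0 149 95 -40 0;0 0 0 149 95 -40 0;0 0 0 149 95 -40 0;0 0 0 149 95 -40 0;0 0 0 149 95 -90 0;0 0 0 149 95 -90 0;0 0 0 149 95 -90 0;0 0 0 149 95 -90 0"
}}

```text
clock: 2.75
eef_pos: [632.2, 112.3, 152.3]
tcp_rot: [-3.141, -0.002, -0.002]
contact_force: [0.3, -0.8, 1.1]
opening: 1.002
grasp_force: 0.0
```

Call:
{"name": "step_arm", "arguments": {
  "plan": "0 0 0 0 3 -35 0;0 0 0 0 3 -69 0;0 0 0 0 3 -69 0;0 0 0 0 3 -69 255;0 0 0 0 3 -69 255;0 0 0 0 3 -69 255;0 0 0 0 3 -69 255;0 0 0 0 3 -69 255",
  "force": 50
}}

```text
clock: 3.55
eef_pos: [632.0, 117.0, 82.5]
tcp_rot: [-3.141, -0.001, -0.0]
contact_force: [0.0, 2.6, 1.6]
opening: 0.143
grasp_force: 0.9
```

Call:
{"name": "step_arm", "arguments": {
  "plan": "0 0 0 0 0 0 255;0 0 0 0 0 0 255;0 0 0 0 20 0 255;0 0 0 0 40 0 255;0 0 0 0 60 0 255;0 0 0 0 80 0 255;0 0 0 -1 100 0 255;0 0 0 -1 110 0 255"
}}

```text
clock: 4.35
eef_pos: [631.3, 228.1, 82.6]
tcp_rot: [-3.141, -0.002, 0.001]
contact_force: [1.3, -4.3, 7.1]
opening: 0.135
grasp_force: 49.8
```

Call:
{"name": "step_arm", "arguments": {
  "plan": "0 0 0 0 8 0 255;0 0 0 0 14 0 255;0 0 0 0 18 0 255;0 0 0 0 21 0 255;0 0 0 0 21 0 255"
}}

```text
clock: 4.85
eef_pos: [631.2, 248.3, 82.6]
tcp_rot: [-3.141, -0.002, 0.0]
contact_force: [-0.3, 1.6, 6.7]
opening: 0.133
grasp_force: 49.7
```

Call:
{"name": "step_arm", "arguments": {
  "plan": "0 0 0 0 3 0 255;0 0 0 0 6 0 255;0 0 0 0 9 0 255;0 0 0 0 9 0 255"
}}

```text
clock: 5.25
eef_pos: [631.1, 257.1, 82.6]
tcp_rot: [-3.141, -0.001, 0.0]
contact_force: [-0.5, -0.2, 6.7]
opening: 0.133
grasp_force: 49.8
```

Call:
{"name": "step_arm", "arguments": {
  "plan": "0 0 0 0 4 0 255;0 0 0 0 8 0 255;0 0 0 0 12 0 255;0 0 0 0 12 0 255"
}}

```text
clock: 5.65
eef_pos: [631.0, 268.0, 82.6]
tcp_rot: [3.14, -0.001, 0.001]
contact_force: [-0.3, -6.0, 9.3]
opening: 0.132
grasp_force: 50.8
```

Call:
{"name": "step_arm", "arguments": {
  "plan": "0 0 0 0 2 0 255;0 0 0 0 3 0 255;0 0 0 0 3 0 255"
}}

```text
clock: 5.95
eef_pos: [631.0, 268.1, 82.6]
tcp_rot: [3.137, -0.0, 0.0]
contact_force: [-1.1, -19.5, 12.4]
opening: 0.132
grasp_force: 51.1
```

Call:
{"name": "step_arm", "arguments": {
  "plan": "0 0 0 0 -3 0 255;0 0 0 0 -3 0 120;0 0 0 0 -3 0 120;0 0 0 0 -3 0 120;0 0 0 0 -3 50 120;0 0 0 0 -3 100 100;0 0 0 0 -3 120 100;0 0 0 0 -3 120 100"
}}

```text
clock: 6.75
eef_pos: [632.4, 270.0, 205.8]
tcp_rot: [-3.139, -0.006, 0.0]
contact_force: [0.5, -0.4, -0.3]
opening: 0.608
grasp_force: 0.0
```

```bash
python3 - <<'E'
from m import *
for n in("top","scene"):
    p,d,c=grab(n);W=world(d,c);np.savez(n+"1.npz",p=p,W=W)
    b=np.array([2.,-4,0]) if n=="top" else np.array([-3.8,-1.7,0])
    W=W+b; print(n)
    for k,x,y in (("capA",(410,490),(240,310)),("footA",(390,470),(125,200)),("capB",(390,460),(-120,-60)),("footB",(380,460),(-215,-145))):
        pose(k+"fl",box(W,x,y,(7,46)));pose(k,box(W,x,y,(31,46)))
    st("grip",box(W,(590,670),(220,300),(92,110)))
    s=box(W,(590,670),(-20,230),(54,70));st("walls",s)
E
```

```text
top
capAfl 0 rect [0. 0.] [0. 0.] 0.0 circ [0. 0.] 0.0 z nan
capA 0 rect [0. 0.] [0. 0.] 0.0 circ [0. 0.] 0.0 z nan
footAfl 0 rect [0. 0.] [0. 0.] 0.0 circ [0. 0.] 0.0 z nan
footA 0 rect [0. 0.] [0. 0.] 0.0 circ [0. 0.] 0.0 z nan
capBfl 160 rect [425.7 -90.7] [34.9 31.2] 43.4 circ [426.6 -91.6] 18.5 z 34.6
capB 101 rect [427.6 -92.2] [25.7 26.4] 43.3 circ [427.3 -92.3] 13.7 z 36.4
footBfl 204 rect [ 428.7 -178.4] [53.7 38.1] 10.1 circ [ 427.6 -179.1] 29.2 z 31.7
footB 104 rect [ 421.  -179.4] [30.1 20. ] 7.0 circ [ 420.2 -178.5] 16.1 z 36.6
grip 0   
walls 520 [631.7  94.5  58.9] [603. -12.  54.] [662. 200.  66.]
scene
capAfl 236 rect [447.1 276.7] [34.  33.2] 63.8 circ [446.8 277.4] 18.3 z 28.2
capA 103 rect [445.2 277.2] [24.6 27.4] 72.2 circ [445.1 278.9] 14.5 z 36.6
footAfl 296 rect [430.3 164.2] [37.3 37.2] 34.0 circ [430.4 163.5] 25.1 z 23.8
footA 115 rect [429.4 164.8] [30.2 20.4] 31.8 circ [429.3 164.9] 16.9 z 36.8
capBfl 276 rect [427.7 -93.2] [36.8 32.9] 68.9 circ [426.4 -92.3] 18.9 z 28.3
capB 132 rect [426.5 -92. ] [25.4 27.1] 41.9 circ [425.3 -91.6] 14.7 z 36.6
footBfl 333 rect [ 419.7 -179.4] [38.8 37.9] 9.0 circ [ 418.8 -179.1] 26.0 z 19.2
footB 134 rect [ 419.  -179.4] [34. 20.] 10.0 circ [ 418.8 -180. ] 18.1 z 37.1
grip 166 [631.5 262.9 100.5] [610. 258.  92.] [650. 271. 106.]
walls 1038 [631.8  92.5  58.6] [601. -13.  54.] [660. 200.  64.]
  return _methods._mean(a, axis=axis, dtype=dtype,
  ret = ret.dtype.type(ret / rcount)
```

Call:
{"name": "step_arm", "arguments": {
  "plan": "0 0 65 -202 -105 0 100;0 0 65 -202 -105 0 100;0 0 65 -202 -105 0 100;0 0 65 -202 -105 0 100;0 0 65 -202 -105 0 100;0 0 65 -202 -105 0 100;0 0 65 -202 -105 0 100;0 0 65 -202 -105 0 100"
}}

```text
clock: 7.65
eef_pos: [427.2, 163.3, 200.0]
tcp_rot: [-3.139, 0.002, 1.14]
contact_force: [0.5, 0.5, 0.6]
opening: 0.607
grasp_force: 0.0
```

Call:
{"name": "step_arm", "arguments": {
  "plan": "0 0 58 0 0 0 100;0 0 58 0 0 0 100;0 0 58 0 0 0 100;0 0 58 0 0 -40 100;0 0 58 0 0 -80 100;0 0 58 0 0 -120 100;0 0 58 0 0 -125 100;0 0 58 0 0 -125 100"
}}

```text
clock: 8.45
eef_pos: [425.9, 162.9, 73.7]
tcp_rot: [-3.135, -0.001, 2.148]
contact_force: [0.2, -0.7, 0.4]
opening: 0.609
grasp_force: 0.0
```

Call:
{"name": "step_arm", "arguments": {
  "plan": "0 0 0 4 1.5 0 100;0 0 0 4 1.5 -25 100;0 0 0 4 1.5 -48 100;0 0 0 4 1.5 -48 100;0 0 0 4 1.5 -48 255;0 0 0 4 1.5 -48 255;0 0 0 4 1.5 -48 255;0 0 0 4 1.5 -48 255",
  "force": 50
}}

```text
clock: 9.25
eef_pos: [433.4, 165.6, 29.8]
tcp_rot: [3.139, 0.0, 2.146]
contact_force: [-0.6, -1.2, 8.0]
opening: 0.338
grasp_force: 50.5
```

Call:
{"name": "step_arm", "arguments": {
  "plan": "0 0 0 0 0 40 255;0 0 0 0 0 80 255;0 0 -8 0 0 125 255;0 0 -16 40 -30 125 255;0 0 -24 80 -60 125 255;0 0 -33 110 -90 125 255;0 0 -33 110 -90 125 255;0 0 -33 110 -90 125 255"
}}

```text
clock: 10.05
eef_pos: [542.6, 74.6, 153.8]
tcp_rot: [-3.142, -0.0, 1.569]
contact_force: [-0.1, 0.9, -2.1]
opening: 0.343
grasp_force: 50.0
```

```bash
cat >> m.py <<'E'
def look(tag):
    s=r.sense();p,d,c=grab("wrist");W=world(d,c);save(f"pics/{tag}.png",p);np.savez(tag+".npz",p=p,W=W)
    print(s["clock"],s["eef_pos"].round(1),s["tcp_rot"].round(3),s["opening"].round(3),s["grasp_force"].round(1),"cam",np.array(c["world_from_camera"])[:3,3].round(1));return p,W
E
python3 - <<'E'
from m import *
p,W=look("w2")
s=box(W,(590,675),(-25,215),(53,66));st("walls",s)
pose("walls",s)
E
```

```text
Traceback (most recent call last):
  File "m.py", line 11, in look
    print(s["clock"],s["eef_pos"].round(1),s["tcp_rot"].round(3),s["opening"].round(3),s["grasp_force"].round(1),"cam",np.array(c["world_from_camera"])[:3,3].round(1));return p,W
                                                                 ^^^^^^^^^^^^^^^^^^
AttributeError: 'float' object has no attribute 'round'
```

View pics/w2.png

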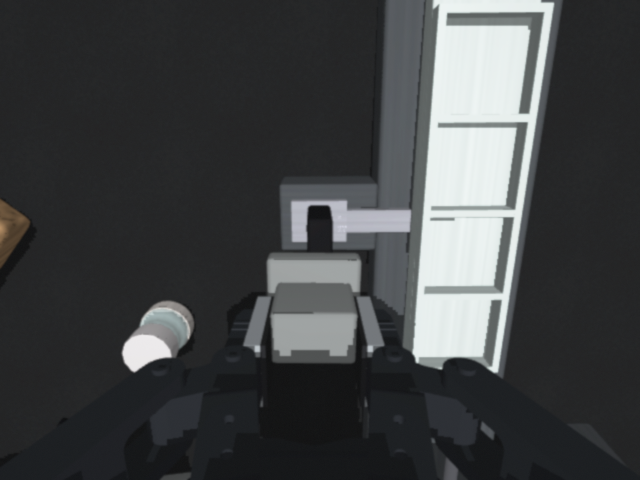

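The foot is held upright in the jaws at about (315,310), with all four tray pockets in view down the right side. The catch knob is at (320,220).

```bash
sed -i 's/s\["opening"\].round(3),s\["grasp_force"\].round(1)/round(s["opening"],3),round(s["grasp_force"],1)/' m.py; python3 - <<'E'
from m import *
W=np.load("w2.npz")["W"]
s=box(W,(590,675),(-25,215),(55,66));st("walls",s);pose("walls",s)
for y0 in range(-20,215,10):
    pass
h,e=np.histogram(s[:,1],bins=np.arange(-24,214,4));print(dict(zip(e.astype(int).tolist(),h.tolist())))
k=box(W,(520,580),(50,120),(60,90));pose("knob",k);st("knob",k)
q=box(W,(500,580),(20,110),(100,152));st("part?",q)
f=box(W,(500,590),(20,130),(128,150));pose("held top",f)
fl=box(W,(500,590),(20,130),(115,152));pose("held",fl)
E
```

```text
walls 11705 [634.  115.2  60.2] [603. -11.  55.] [662. 202.  64.]
walls 11705 rect [632.9  95.1] [ 57.4 212.9] 0.4 circ [632.8  95. ] 109.8 z 60.9
{-24: 0, -20: 0, -16: 0, -12: 25, -8: 213, -4: 74, 0: 85, 4: 112, 8: 116, 12: 107, 16: 121, 20: 108, 24: 122, 28: 120, 32: 119, 36: 124, 40: 422, 44: 590, 48: 134, 52: 128, 56: 136, 60: 130, 64: 140, 68: 145, 72: 141, 76: 144, 80: 147, 84: 143, 88: 154, 92: 506, 96: 525, 100: 160, 104: 162, 108: 160, 112: 164, 116: 165, 120: 166, 124: 180, 128: 172, 132: 178, 136: 179, 140: 178, 144: 645, 148: 412, 152: 196, 156: 195, 160: 202, 164: 210, 168: 199, 172: 218, 176: 211, 180: 225, 184: 226, 188: 228, 192: 227, 196: 1089, 200: 327, 204: 0, 208: 0}
knob 1070 rect [545.6  87.5] [13.8 19.5] 0.3 circ [545.5  87. ] 11.5 z 78.9
knob 1070 [545.5  89.2  77.3] [539.  78.  60.] [552.  97.  81.]
part? 4712 [542.3  88.5 138.4] [515.  79. 126.] [570.  96. 152.]
held top 4279 rect [542.4  87.3] [16.8 53.2] 89.8 circ [542.3  79.8] 26.6 z 135.3
held 4712 rect [542.3  87.3] [16.8 54.7] 89.8 circ [542.3  79.8] 27.3 z 135.4
```

Call:
{"name": "step_arm", "arguments": {
  "plan": "0 0 0 45 49 0 255;0 0 0 90 98 0 255;0 0 0 90 98 0 255;0 0 0 90 98 -40 255;0 0 0 90 98 -60 255;0 0 0 90 98 -60 255;0 0 0 90 98 -60 255;0 0 0 90 98 -60 255"
}}

```text
clock: 10.9
eef_pos: [633.0, 173.8, 95.3]
tcp_rot: [3.14, -0.001, 1.571]
contact_force: [-0.0, 0.5, -0.5]
opening: 0.337
grasp_force: 50.0
```

Call:
{"name": "step_arm", "arguments": {
  "plan": "0 0 0 -0.5 -0.5 -10 255;0 0 0 -0.5 -0.5 -15 255;0 0 0 -0.5 -0.5 -17 255;0 0 0 -0.5 -0.5 -17 255"
}}

```text
clock: 11.3
eef_pos: [632.0, 172.6, 77.9]
tcp_rot: [-3.142, -0.0, 1.57]
contact_force: [-4.9, -0.3, 12.6]
opening: 0.336
grasp_force: 51.7
```

Call:
{"name": "step_arm", "arguments": {
  "plan": "0 0 0 0 0 0 100;0 0 0 0 0 0 100;0 0 0 0 0 0 100;0 0 0 0 0 30 100;0 0 0 0 0 80 100;0 0 0 -40 25 100 100;0 0 0 -90 50 100 100;0 0 0 -130 75 100 100"
}}

```text
clock: 12.1
eef_pos: [504.5, 245.9, 177.3]
tcp_rot: [3.14, -0.001, 1.569]
contact_force: [0.6, 1.2, -0.7]
opening: 0.607
grasp_force: 0.0
```

```bash
python3 - <<'E'
from m import *
look("w3")
for n,b in(("top",(2,-4,0)),("scene",(-3.8,-1.7,0))):
    p,d,c=grab(n);W=world(d,c)+np.array(b);np.savez(n+"2.npz",p=p,W=W);print(n)
    for k,x,y,z in (("capA",(400,490),(235,320),(31,46)),("capB",(390,460),(-130,-60),(31,46)),("footB",(380,460),(-215,-145),(31,46)),("placed",(600,665),(140,205),(78,95))):
        pose(k,box(W,x,y,z))
E
```

```text
12.1 [504.5 245.9 177.3] [ 3.140e+00 -1.000e-03  1.569e+00] 0.607 0.0 cam [503.9 321.6 307.1]
top
capA 0 rect [0. 0.] [0. 0.] 0.0 circ [0. 0.] 0.0 z nan
capB 104 rect [427.6 -92.3] [25.5 26.8] 44.1 circ [427.1 -92.6] 14.2 z 36.9
footB 104 rect [ 421.3 -179.6] [29.7 19.6] 8.7 circ [ 420.4 -178.8] 16.1 z 37.1
placed 111 rect [631.8 172.3] [31.1 19.7] 1.6 circ [631.9 172.5] 17.0 z 84.6
scene
capA 106 rect [445.1 278. ] [24.6 27.5] 75.9 circ [444.4 277.9] 14.9 z 36.6
capB 130 rect [426.4 -92.1] [26.5 26.2] 39.1 circ [425.4 -92.5] 14.4 z 37.0
footB 134 rect [ 419.6 -179.4] [32.1 19.7] 10.4 circ [ 418.9 -178.9] 17.4 z 37.1
placed 176 rect [630.  172.3] [30.7 20.5] 1.5 circ [630.3 172. ] 17.0 z 84.9
  return _methods._mean(a, axis=axis, dtype=dtype,
  ret = ret.dtype.type(ret / rcount)
```

Call:
{"name": "step_arm", "arguments": {
  "plan": "0 0 0 -30 16 -20 100;0 0 0 -58 32 -50 100;0 0 0 -58 32 -90 100;0 0 0 -58 32 -90 100;0 0 0 -58 32 -90 100"
}}

```text
clock: 12.75
eef_pos: [448.3, 277.3, 86.6]
tcp_rot: [-3.141, 0.001, 1.57]
contact_force: [0.5, 0.2, -0.3]
opening: 0.61
grasp_force: 0.0
```

Call:
{"name": "step_arm", "arguments": {
  "plan": "0 0 0 -2 0.5 -30 100;0 0 0 -2 0.5 -58 100;0 0 0 -2 0.5 -58 100;0 0 0 -2 0.5 -58 255;0 0 0 -2 0.5 -58 255;0 0 0 -2 0.5 -58 255;0 0 0 -2 0.5 -58 255;0 0 0 -2 0.5 -58 255"
}}

```text
clock: 13.55
eef_pos: [447.3, 278.7, 30.8]
tcp_rot: [3.138, -0.002, 1.57]
contact_force: [-0.2, -2.1, 7.4]
opening: 0.313
grasp_force: 49.3
```

Call:
{"name": "step_arm", "arguments": {
  "plan": "0 0 0 0 0 40 255;0 0 0 0 0 80 255;0 0 0 20 -20 120 255;0 0 0 50 -50 120 255;0 0 0 85 -80 120 255;0 0 0 120 -110 120 255;0 0 0 155 -135 120 255;0 0 0 185 -158 120 255"
}}

```text
clock: 14.35
eef_pos: [632.7, 118.5, 150.4]
tcp_rot: [3.139, -0.0, 1.57]
contact_force: [-0.8, 0.5, -0.6]
opening: 0.31
grasp_force: 49.5
```

Call:
{"name": "step_arm", "arguments": {
  "plan": "0 0 0 0 0 0 255;0 0 0 0 0 0 255;0 0 0 0 0 -30 255;0 0 0 0 0 -55 255;0 0 0 0 0 -55 255"
}}

```text
clock: 14.85
eef_pos: [627.9, 120.7, 91.3]
tcp_rot: [-3.137, 0.001, 1.572]
contact_force: [0.3, -0.6, 0.1]
opening: 0.304
grasp_force: 50.1
```

Call:
{"name": "step_arm", "arguments": {
  "plan": "0 0 0 0 0 0 255;0 0 0 0 0 0 255"
}}

```text
clock: 15.05
eef_pos: [631.0, 120.7, 95.2]
tcp_rot: [3.14, -0.0, 1.571]
contact_force: [0.3, -0.1, -0.1]
opening: 0.31
grasp_force: 50.1
```

Call:
{"name": "step_arm", "arguments": {
  "plan": "0 0 0 1.5 0 -8 255;0 0 0 1.5 0 -15 255;0 0 0 1.5 0 -16 255;0 0 0 1.5 0 -16 255;0 0 0 1.5 0 -16 255"
}}

```text
clock: 15.55
eef_pos: [632.8, 120.3, 78.8]
tcp_rot: [3.14, -0.0, 1.57]
contact_force: [-2.0, 0.3, 10.7]
opening: 0.304
grasp_force: 51.5
```

Call:
{"name": "step_arm", "arguments": {
  "plan": "0 0 0 0 0 0 100;0 0 0 0 0 0 100;0 0 0 0 0 0 100;0 0 0 0 0 35 100;0 0 0 0 0 80 100;0 0 0 -40 -20 110 100;0 0 0 -80 -45 110 100;0 0 0 -115 -80 110 100"
}}

```text
clock: 16.35
eef_pos: [515.8, 40.1, 188.4]
tcp_rot: [3.14, -0.0, 1.572]
contact_force: [0.1, -1.0, 0.2]
opening: 0.613
grasp_force: 0.0
```

Call:
{"name": "step_arm", "arguments": {
  "plan": "0 0 0 -30 -35 0 100;0 0 0 -60 -75 0 100;0 0 0 -91 -115 0 100;0 0 0 -91 -132 0 100;0 0 0 -91 -132 0 100;0 0 0 -91 -132 0 100;0 0 0 -91 -132 0 100"
}}

```text
clock: 17.05
eef_pos: [426.5, -91.2, 187.5]
tcp_rot: [3.142, -0.0, 1.571]
contact_force: [-0.1, 0.1, -0.4]
opening: 0.607
grasp_force: 0.0
```

```bash
python3 - <<'E'
from m import *
print(r.sense()["eef_pos"])
for n,b in(("top",(2,-4,0)),("scene",(-3.8,-1.7,0))):
    p,d,c=grab(n);W=world(d,c)+np.array(b);np.savez(n+"3.npz",p=p,W=W);print(n)
    for k,x,y,z in (("capB",(390,460),(-130,-60),(31,46)),("footB",(380,460),(-215,-145),(31,46)),("p4",(600,665),(148,205),(78,95)),("p3",(600,665),(95,148),(78,95))):
        s=box(W,x,y,z)
        if len(s):pose(k,s)
E
```

```text
[426.48829273 -91.23090323 187.51009684]
top
capB 7 rect [422.6 -98. ] [ 0.4 14.1] 89.6 circ [422.6 -98.2] 7.0 z 36.7
footB 103 rect [ 421.3 -179.8] [30.2 20.7] 8.7 circ [ 420.5 -179. ] 16.2 z 37.0
p4 112 rect [631.  172.4] [20.2 30.5] 89.1 circ [630.8 173.2] 17.3 z 84.5
p3 106 rect [632.  119.9] [25.5 25.9] 16.9 circ [631.3 120.2] 14.2 z 84.4
scene
capB 128 rect [426.  -91.7] [26.1 26.4] 37.7 circ [426.5 -92. ] 14.2 z 37.1
footB 129 rect [ 419.6 -179.5] [32.9 19.8] 9.6 circ [ 418.5 -179.2] 18.0 z 37.4
p4 174 rect [629.8 172.2] [30.5 19.7] 1.9 circ [629.9 172.3] 16.8 z 84.9
p3 177 rect [631.  120.1] [26.8 26.1] 31.0 circ [630.9 119.7] 14.1 z 84.8
```

Call:
{"name": "step_arm", "arguments": {
  "plan": "0 0 0 0.5 -0.5 -50 100;0 0 0 0.5 -0.5 -100 100;0 0 0 0.5 -0.5 -135 100;0 0 0 0.5 -0.5 -158 100;0 0 0 0.5 -0.5 -158 100;0 0 0 0.5 -0.5 -158 255;0 0 0 0.5 -0.5 -158 255;0 0 0 0.5 -0.5 -158 255"
}}

```text
clock: 17.95
eef_pos: [427.7, -92.5, 30.9]
tcp_rot: [3.139, 0.001, 1.571]
contact_force: [-0.7, 0.3, -0.1]
opening: 0.309
grasp_force: 49.1
```

Call:
{"name": "step_arm", "arguments": {
  "plan": "0 0 0 0 0 0 255;0 0 0 0 0 0 255"
}}

```text
clock: 18.15
eef_pos: [427.6, -92.5, 30.7]
tcp_rot: [3.139, 0.0, 1.57]
contact_force: [-0.4, 1.3, 8.0]
opening: 0.305
grasp_force: 49.9
```

Call:
{"name": "step_arm", "arguments": {
  "plan": "0 0 0 0 0 45 255;0 0 0 0 0 90 255;0 0 0 15 35 120 255;0 0 0 40 75 120 255;0 0 0 75 110 120 255;0 0 0 115 140 120 255;0 0 0 160 161 120 255;0 0 0 190 161 120 255"
}}

```text
clock: 18.95
eef_pos: [619.4, 71.6, 150.5]
tcp_rot: [3.139, -0.001, 1.573]
contact_force: [0.1, -0.4, -0.7]
opening: 0.307
grasp_force: 49.5
```

Call:
{"name": "step_arm", "arguments": {
  "plan": "0 0 0 10 0 0 255;0 0 0 15 0 0 255;0 0 0 15 0 0 255;0 0 0 15 0 -30 255;0 0 0 15 0 -55 255;0 0 0 15 0 -55 255;0 0 0 15 0 -55 255;0 0 0 15 0 -55 255"
}}

```text
clock: 19.75
eef_pos: [631.9, 68.5, 96.1]
tcp_rot: [3.14, -0.0, 1.57]
contact_force: [-0.3, 0.6, 0.3]
opening: 0.307
grasp_force: 49.9
```

Call:
{"name": "step_arm", "arguments": {
  "plan": "0 0 0 1 0.5 -8 255;0 0 0 1 0.5 -15 255;0 0 0 1 0.5 -17 255;0 0 0 1 0.5 -17 255;0 0 0 1 0.5 -17 255"
}}

```text
clock: 20.25
eef_pos: [632.9, 69.2, 78.8]
tcp_rot: [3.141, -0.0, 1.571]
contact_force: [-2.9, -1.3, 13.7]
opening: 0.308
grasp_force: 51.4
```

Call:
{"name": "step_arm", "arguments": {
  "plan": "0 0 0 0 0 0 100;0 0 0 0 0 0 100;0 0 0 0 0 0 100;0 0 0 0 0 35 100;0 0 0 0 0 80 100;0 0 0 -40 -10 110 100;0 0 4 -85 -30 110 100;0 0 9 -125 -60 110 100"
}}

```text
clock: 21.05
eef_pos: [506.3, 9.4, 188.3]
tcp_rot: [3.14, 0.0, 1.732]
contact_force: [0.4, -1.1, 0.3]
opening: 0.605
grasp_force: 0.0
```

Call:
{"name": "step_arm", "arguments": {
  "plan": "0 0 0 -30 -38 0 100;0 0 0 -60 -75 0 100;0 0 0 -87 -115 0 100;0 0 0 -87 -160 0 100;0 0 0 -87 -188 0 100;0 0 0 -87 -188 0 100;0 0 0 -87 -188 0 100;0 0 0 -87 -188 0 100"
}}

```text
clock: 21.85
eef_pos: [420.4, -178.1, 187.3]
tcp_rot: [-3.141, -0.001, 1.728]
contact_force: [-0.1, 0.5, 0.4]
opening: 0.606
grasp_force: 0.0
```

```bash
python3 - <<'E'
from m import *
s=r.sense();print(s["eef_pos"],s["tcp_rot"])
for n,b in(("top",(2,-4,0)),("scene",(-3.8,-1.7,0))):
    p,d,c=grab(n);W=world(d,c)+np.array(b);np.savez(n+"4.npz",p=p,W=W);print(n)
    for k,x,y,z in (("footB",(380,460),(-215,-145),(31,46)),("p4",(600,665),(148,205),(78,95)),("p3",(600,665),(95,148),(78,95)),("p2",(600,665),(45,95),(78,95))):
        s=box(W,x,y,z)
        if len(s):pose(k,s)
E
```

```text
[ 420.36159202 -178.14479027  187.31736751] [-3.14101774e+00 -6.23134159e-04  1.72783990e+00]
top
footB 14 rect [ 428.5 -170.6] [ 4.9 15.3] 81.3 circ [ 428.3 -172.4] 7.7 z 36.1
p4 112 rect [631.9 172.3] [31.  19.7] 0.3 circ [632.1 173.8] 17.3 z 84.2
p3 104 rect [632.5 120.4] [26.3 25.7] 22.9 circ [632.1 120.6] 13.8 z 84.7
p2 102 rect [632.7  68.7] [27.2 24.3] 0.6 circ [632.2  69.1] 14.2 z 84.8
scene
footB 134 rect [ 419.2 -179.4] [32.4 20. ] 8.7 circ [ 419.8 -178.8] 17.8 z 37.2
p4 174 rect [629.6 172.6] [20.7 30.9] 89.4 circ [629.7 172.9] 16.6 z 84.7
p3 176 rect [630.9 120.3] [25.7 27.2] 21.8 circ [631.  120.1] 14.1 z 84.9
p2 178 rect [631.5  68.9] [25.8 27.3] 69.6 circ [631.   68.9] 14.3 z 85.1
```

Call:
{"name": "step_arm", "arguments": {
  "plan": "0 0 0 0.5 -1 -50 100;0 0 0 0.5 -1 -100 100;0 0 0 0.5 -1 -135 100;0 0 0 0.5 -1 -158 100;0 0 0 0.5 -1 -158 100;0 0 0 0.5 -1 -158 255;0 0 0 0.5 -1 -158 255;0 0 0 0.5 -1 -158 255"
}}

```text
clock: 22.75
eef_pos: [422.2, -180.1, 31.0]
tcp_rot: [3.139, 0.001, 1.728]
contact_force: [-0.1, 0.2, -0.6]
opening: 0.339
grasp_force: 49.6
```

Call:
{"name": "step_arm", "arguments": {
  "plan": "0 0 0 0 0 0 255;0 0 0 0 0 0 255"
}}

```text
clock: 22.95
eef_pos: [422.0, -180.2, 30.8]
tcp_rot: [3.14, 0.001, 1.728]
contact_force: [-1.0, 2.0, 9.4]
opening: 0.341
grasp_force: 50.9
```

Call:
{"name": "step_arm", "arguments": {
  "plan": "0 0 0 0 0 45 255;0 0 0 0 0 90 255;0 0 0 5 35 120 255;0 0 0 10 75 120 255;0 0 -4 20 120 120 255;0 0 -9 50 155 120 255;0 0 -9 85 185 120 255;0 0 -9 125 195 120 255"
}}

```text
clock: 23.75
eef_pos: [546.6, 18.0, 150.3]
tcp_rot: [3.141, -0.0, 1.573]
contact_force: [0.4, -0.9, -0.1]
opening: 0.336
grasp_force: 50.0
```

Call:
{"name": "step_arm", "arguments": {
  "plan": "0 0 0 40 2 0 255;0 0 0 75 2 0 255;0 0 0 86.5 2 0 255;0 0 0 86.5 2 0 255;0 0 0 86.5 2 -30 255;0 0 0 86.5 2 -55 255;0 0 0 86.5 2 -55 255;0 0 0 86.5 2 -55 255"
}}

```text
clock: 24.55
eef_pos: [631.4, 17.0, 95.0]
tcp_rot: [-3.14, 0.0, 1.57]
contact_force: [0.5, -0.2, 0.4]
opening: 0.34
grasp_force: 50.4
```

Call:
{"name": "step_arm", "arguments": {
  "plan": "0 0 0 1 0 -8 255;0 0 0 1 0 -15 255;0 0 0 1 0 -16 255;0 0 0 1 0 -16 255;0 0 0 1 0 -16 255"
}}

```text
clock: 25.05
eef_pos: [633.6, 17.1, 78.8]
tcp_rot: [3.142, -0.0, 1.57]
contact_force: [-0.8, -1.0, 1.3]
opening: 0.342
grasp_force: 50.5
```

Call:
{"name": "step_arm", "arguments": {
  "plan": "0 0 0 0 0 0 100;0 0 0 0 0 0 100;0 0 0 0 0 0 100;0 0 0 0 0 35 100;0 0 0 0 0 80 100;0 0 0 0 10 110 100;0 0 0 -30 20 110 100;0 0 0 -60 40 110 100"
}}

```text
clock: 25.85
eef_pos: [573.9, 56.8, 189.8]
tcp_rot: [3.139, -0.0, 1.569]
contact_force: [0.1, 0.6, -0.3]
opening: 0.611
grasp_force: 0.0
```

```bash
python3 - <<'E'
from m import *
s=r.sense();print(s["eef_pos"],s["tcp_rot"])
for n,b in(("scene",(-3.8,-1.7,0)),("top",(2,-4,0))):
    p,d,c=grab(n);W=world(d,c)+np.array(b);np.savez(n+"5.npz",p=p,W=W);print(n);save(f"pics/{n}5.png",p)
    for k,x,y,z in (("p4",(600,665),(148,205),(78,95)),("p3",(600,665),(95,148),(78,95)),("p2",(600,665),(45,95),(78,95)),("p1",(600,665),(-8,43),(78,95))):
        s=box(W,x,y,z)
        if len(s):pose(k,s)
    st("grip",box(W,(590,670),(220,300),(92,110)))
E
```

```text
[573.9022675   56.82379935 189.78806606] [ 3.13892141e+00 -2.75992306e-05  1.56930489e+00]
scene
p4 173 rect [630.4 172.3] [30.1 19.5] 0.5 circ [630.2 172.4] 16.9 z 85.0
p3 176 rect [630.9 120. ] [26.8 26.9] 11.1 circ [630.4 120.2] 14.4 z 84.8
p2 179 rect [631.5  68.5] [25.8 26.1] 24.3 circ [630.4  68.7] 14.2 z 84.7
p1 186 rect [631.8  17.3] [31.4 20.4] 0.4 circ [631.9  17.1] 17.1 z 85.0
grip 166 [631.6 262.8 100.8] [609. 258.  92.] [650. 271. 106.]
top
p4 102 rect [631.4 173.5] [17.9 30.1] 88.4 circ [631.2 173.4] 17.3 z 84.3
p3 62 rect [631.9 114.6] [14.7 26.4] 88.7 circ [631.9 118.3] 13.7 z 84.4
p1 31 rect [632.4  12.2] [ 7.2 28.4] 88.1 circ [632.5  12.2] 14.6 z 85.2
grip 98 [630.5 263.9 101.6] [612. 258.  93.] [651. 271. 110.]
```

View pics/scene5.png

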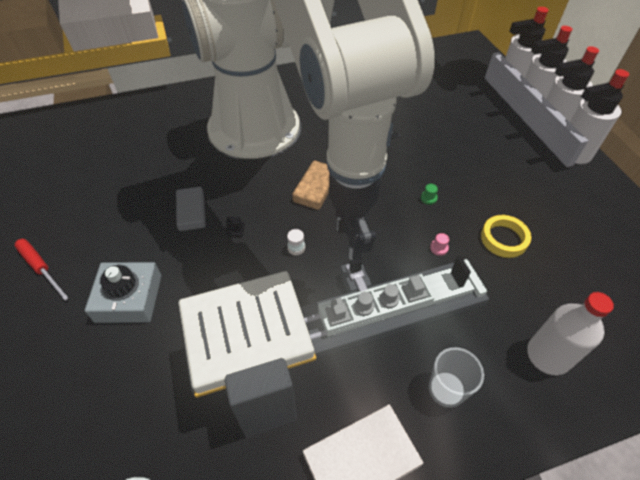

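Call:
{"name": "step_arm", "arguments": {
  "plan": "0 0 -8 20 50 10 100;0 0 -16 40 95 10 100;0 0 -24 57 140 10 100;0 0 -32 57 180 10 100;0 0 -40 57 208 10 100;0 0 -48 57 208 10 100;0 0 -56 57 208 10 100;0 0 -64 57 208 10 100"
}}

```text
clock: 26.75
eef_pos: [630.9, 265.5, 198.2]
tcp_rot: [3.142, 0.0, 0.448]
contact_force: [-0.1, 0.3, -0.2]
opening: 0.609
grasp_force: 0.0
```

Call:
{"name": "step_arm", "arguments": {
  "plan": "0 0 -8 0 0 0 100;0 0 -16 0 0 0 100;0 0 -24 0 0 0 100;0 0 -26 0 0 -50 100;0 0 -26 0 0 -70 100;0 0 -26 0 0 -70 100;0 0 -26 0 0 -70 100"
}}

```text
clock: 27.45
eef_pos: [631.1, 265.1, 128.8]
tcp_rot: [3.142, 0.0, -0.0]
contact_force: [-0.0, -0.3, 0.6]
opening: 0.61
grasp_force: 0.0
```

Call:
{"name": "step_arm", "arguments": {
  "plan": "0 0 0 0 0 -25 100;0 0 0 0 0 -46 100;0 0 0 0 0 -46 100;0 0 0 0 0 -46 255;0 0 0 0 0 -46 255;0 0 0 0 0 -46 255;0 0 0 0 0 -46 255;0 0 0 0 0 -46 255"
}}

```text
clock: 28.25
eef_pos: [631.8, 265.8, 84.7]
tcp_rot: [-3.14, -0.003, 0.0]
contact_force: [-0.7, 0.3, 6.0]
opening: 0.132
grasp_force: 49.3
```

Call:
{"name": "step_arm", "arguments": {
  "plan": "0 0 0 0 0 0 255;0 0 0 0 -3 0 255;0 0 0 0 -10 0 255;0 0 0 0 -20 0 255;0 0 0 0.2 -32 0 255;0 0 0 0.3 -45 0 255;0 0 0 0.4 -58 0 255;0 0 0 0.5 -71 0 255"
}}

```text
clock: 29.05
eef_pos: [632.3, 194.5, 84.7]
tcp_rot: [-3.14, -0.003, 0.0]
contact_force: [-1.5, 3.3, 7.7]
opening: 0.136
grasp_force: 49.6
```

Call:
{"name": "step_arm", "arguments": {
  "plan": "0 0 0 0.1 -13 0 255;0 0 0 0.2 -26 0 255;0 0 0 0.3 -39 0 255;0 0 0 0.4 -52 0 255;0 0 0 0.5 -65 0 255;0 0 0 0.6 -78 0 255;0 0 0 0.7 -88 0 255;0 0 0 0.7 -94 0 255"
}}

```text
clock: 29.85
eef_pos: [632.9, 99.9, 84.7]
tcp_rot: [-3.141, -0.003, -0.0]
contact_force: [-2.5, 2.6, 9.1]
opening: 0.134
grasp_force: 49.9
```

Call:
{"name": "step_arm", "arguments": {
  "plan": "0 0 0 0 -8 0 255;0 0 0 0 -18 0 255;0 0 0 0 -28 0 255;0 0 0 0 -37 0 255;0 0 0 0 -44 0 255;0 0 0 0 -48 0 255;0 0 0 0 -51 0 255;0 0 0 0 -51 0 255"
}}

```text
clock: 30.65
eef_pos: [633.2, 48.8, 84.7]
tcp_rot: [-3.142, -0.003, -0.0]
contact_force: [-0.8, -1.0, 9.2]
opening: 0.136
grasp_force: 49.8
```

Call:
{"name": "step_arm", "arguments": {
  "plan": "0 0 0 0 -2 0 255;0 0 0 0 -4 0 255;0 0 0 0 -6 0 255;0 0 0 0 -6 0 255"
}}

```text
clock: 31.05
eef_pos: [633.2, 47.8, 84.7]
tcp_rot: [-3.135, -0.004, -0.001]
contact_force: [-1.6, 27.5, 8.0]
opening: 0.13
grasp_force: 50.2
```

Call:
{"name": "step_arm", "arguments": {
  "plan": "0 0 0 0 4 0 255;0 0 0 0 5 0 110;0 0 0 0 5 0 110;0 0 0 0 5 0 110;0 0 0 0 5 40 110;0 0 0 0 5 90 110;0 0 8 -40 20 115 110;0 0 16 -80 35 115 110"
}}

```text
clock: 31.85
eef_pos: [553.8, 78.1, 201.5]
tcp_rot: [3.141, -0.007, 0.283]
contact_force: [-0.9, 1.3, -1.0]
opening: 0.568
grasp_force: 0.0
```

Call:
{"name": "step_arm", "arguments": {
  "plan": "0 0 8 0 0 0 110;0 0 16 0 0 0 110;0 0 24 0 0 0 110;0 0 32 0 0 0 110;0 0 40 0 0 0 110;0 0 48 0 0 0 110;0 0 56 0 0 0 110;0 0 64 0 0 0 110"
}}

```text
clock: 32.65
eef_pos: [551.7, 77.7, 197.4]
tcp_rot: [-3.141, 0.0, 1.401]
contact_force: [-0.4, 1.2, -0.3]
opening: 0.569
grasp_force: 0.0
```

```bash
python3 - <<'E'
from m import *
s=r.sense();print(s["eef_pos"],s["tcp_rot"])
for n,b in(("scene",(-3.8,-1.7,0)),("top",(2,-4,0))):
    p,d,c=grab(n);W=world(d,c)+np.array(b);print(n);save(f"pics/{n}6.png",p)
    for k,x,y,z in (("grip",(590,670),(20,90),(92,110)),("knob",(530,580),(65,110),(60,85)),("pink",(480,580),(250,340),(10,60)),("jar",(390,460),(-40,40),(43,60))):
        s=box(W,x,y,z)
        if len(s):pose(k,s)
E
```

```text
[551.65738793  77.65685135 197.43333339] [-3.14123934e+00  1.89923752e-04  1.40113788e+00]
scene
grip 170 rect [631.8  45.7] [12.5 40.3] 89.4 circ [631.8  44.6] 20.4 z 102.4
knob 118 rect [544.3  84.3] [14.6 22. ] 0.9 circ [544.1  84.1] 11.6 z 75.5
pink 208 rect [548.6 282.6] [39.2 80.1] 69.7 circ [546.1 275.5] 41.8 z 34.1
jar 173 rect [429.6  -6.5] [32.3 31.8] 53.4 circ [429.5  -5.5] 17.7 z 49.1
top
pink 146 rect [521.5 288.8] [31.7 34.7] 32.2 circ [523.4 290.5] 18.6 z 35.1
```

Call:
{"name": "step_arm", "arguments": {
  "plan": "0 0 8 -6 8 0 110;0 0 9.7 -6 8 -40 110;0 0 9.7 -6 8 -80 110;0 0 9.7 -6 8 -90 110;0 0 9.7 -6 8 -90 110;0 0 9.7 -6 8 -90 110"
}}

```text
clock: 33.35
eef_pos: [546.7, 86.1, 108.8]
tcp_rot: [3.14, -0.0, 1.564]
contact_force: [0.3, -0.7, 0.7]
opening: 0.571
grasp_force: 0.0
```

Call:
{"name": "step_arm", "arguments": {
  "plan": "0 0 0 -1 0 -25 110;0 0 0 -1 0 -44 110;0 0 0 -1 0 -44 110;0 0 0 -1 0 -44 255;0 0 0 -1 0 -44 255;0 0 0 -1 0 -44 255;0 0 0 -1 0 -44 255;0 0 0 -1 0 -44 255",
  "force": 40
}}

```text
clock: 34.15
eef_pos: [546.1, 86.3, 65.3]
tcp_rot: [3.139, -0.0, 1.566]
contact_force: [-0.6, 0.1, 6.1]
opening: 0.155
grasp_force: 40.4
```

Call:
{"name": "step_arm", "arguments": {
  "plan": "0 0 0 3 0 0 255;0 0 0 6 0 0 255;0 0 0 9 0 0 255;0 0 0 12 0 0 255;0 0 0 15 0 0 255;0 0 0 18 0 0 255;0 0 0 20 0 0 255;0 0 0 20 0 0 255"
}}

```text
clock: 34.95
eef_pos: [567.5, 86.4, 65.3]
tcp_rot: [3.136, -0.001, 1.565]
contact_force: [3.5, -0.1, 9.2]
opening: 0.152
grasp_force: 40.7
```

Call:
{"name": "step_arm", "arguments": {
  "plan": "0 0 0 2 0 0 255;0 0 0 4 0 0 255;0 0 0 6 0 0 255;0 0 0 6 0 0 255"
}}

```text
clock: 35.35
eef_pos: [569.4, 86.4, 65.2]
tcp_rot: [-3.138, -0.0, 1.565]
contact_force: [-9.8, 1.7, 25.3]
opening: 0.156
grasp_force: 43.1
```

Call:
{"name": "step_arm", "arguments": {
  "plan": "0 0 0 -3 0 0 255;0 0 0 -3 0 0 150;0 0 0 -3 0 0 110;0 0 0 -3 0 0 110;0 0 0 -3 0 35 60;0 0 0 -3 0 80 0;0 0 0 -35 0 115 0;0 0 0 -75 -20 125 0"
}}

```text
clock: 36.15
eef_pos: [498.2, 67.3, 192.0]
tcp_rot: [3.135, -0.001, 1.566]
contact_force: [0.7, -1.4, -0.2]
opening: 0.998
grasp_force: 0.0
```

Call:
{"name": "step_arm", "arguments": {
  "plan": "0 0 0 -25 -35 0 0;0 0 0 -45 -80 0 0;0 0 0 -50 -128 0 0;0 0 0 -50 -176 0 0;0 0 0 -50 -224 0 0;0 0 0 -50 -272 0 0;0 0 0 -50 -320 0 0;0 0 0 -50 -368 0 0"
}}

```text
clock: 36.95
eef_pos: [445.1, -303.9, 188.4]
tcp_rot: [-3.141, -0.0, 1.565]
contact_force: [0.2, 0.2, 0.3]
opening: 0.998
grasp_force: 0.0
```

```bash
python3 - <<'E'
from m import *
s=r.sense();print(s["eef_pos"],s["tcp_rot"])
for n,b in(("scene",(-3.8,-1.7,0)),("top",(2,-4,0))):
    p,d,c=grab(n);W=world(d,c)+np.array(b);print(n);save(f"pics/{n}7.png",p)
    for k,x,y,z in (("grip",(590,670),(20,90),(92,110)),("knob",(540,600),(65,110),(60,85)),("ring",(390,500),(-410,-290),(73,84))):
        s=box(W,x,y,z)
        if len(s):pose(k,s)
E
```

```text
[ 445.14760563 -303.87918514  188.36099177] [-3.14116208e+00 -4.44327134e-04  1.56475530e+00]
scene
grip 167 rect [631.4  45.6] [40.5 12.4] 0.1 circ [631.4  43.7] 20.3 z 102.7
knob 124 rect [567.1  84.7] [15.7 21.7] 3.6 circ [567.3  84.7] 11.9 z 75.6
ring 531 rect [ 443.2 -359.9] [58.7 58.6] 81.8 circ [ 443.2 -360.3] 30.4 z 79.7
top
grip 84 rect [633.4  45.4] [40.3 12. ] 3.5 circ [633.3  46.9] 20.5 z 102.2
knob 63 rect [567.7  84.8] [19.9 13.6] 88.8 circ [568.1  84.7] 11.6 z 76.1
ring 23 rect [ 457.5 -336.9] [ 5.  33.3] 59.5 circ [ 456.6 -338.4] 16.7 z 78.6
```

Call:
{"name": "step_arm", "arguments": {
  "plan": "0 0 0 0 -40 0 0;0 0 0 0 -55 -20 0;0 0 0 0 -55 -60 0;0 0 0 0 -55 -60 0;0 0 0 0 -55 -60 0;0 0 0 0 -55 -60 0"
}}

```text
clock: 37.65
eef_pos: [446.5, -356.9, 130.1]
tcp_rot: [3.14, 0.001, 1.566]
contact_force: [0.0, -0.3, 0.5]
opening: 1.001
grasp_force: 0.0
```

Call:
{"name": "step_arm", "arguments": {
  "plan": "0 0 0 -1.5 -2 -30 0;0 0 0 -1.5 -2 -62 0;0 0 0 -1.5 -2 -62 0;0 0 0 -1.5 -2 -62 0;0 0 0 -1.5 -2 -62 0",
  "force": 30
}}

```text
clock: 38.15
eef_pos: [445.5, -359.6, 68.7]
tcp_rot: [3.139, 0.002, 1.566]
contact_force: [-0.1, -0.3, -0.2]
opening: 1.001
grasp_force: 0.0
```

Call:
{"name": "step_arm", "arguments": {
  "plan": "0 0 0 0 0 0 120;0 0 0 0 0 0 120;0 0 0 0 0 0 120;0 0 0 0 0 0 120;0 0 0 0 0 0 120;0 0 0 0 0 0 120"
}}

```text
clock: 38.75
eef_pos: [445.2, -359.4, 68.1]
tcp_rot: [3.14, 0.001, 1.565]
contact_force: [-0.9, 1.6, 9.3]
opening: 0.67
grasp_force: 30.2
```

Call:
{"name": "step_arm", "arguments": {
  "plan": "0 0 -3 0 0 0 120;0 0 -8 0 0 0 120;0 0 -14 0 0 0 120;0 0 -20 0 0 0 120;0 0 -26 0 0 0 120;0 0 -32 0 0 0 120;0 0 -37 0 0 0 120;0 0 -40 0 0 0 120"
}}

```text
clock: 39.55
eef_pos: [444.2, -358.9, 68.0]
tcp_rot: [3.141, 0.0, 0.864]
contact_force: [-5.2, 2.5, 13.4]
opening: 0.667
grasp_force: 30.5
```

Call:
{"name": "step_arm", "arguments": {
  "plan": "0 0 -5 0 0 0 120;0 0 -11 0 0 0 120;0 0 -18 0 0 0 120;0 0 -25 0 0 0 120;0 0 -32 0 0 0 120;0 0 -38 0 0 0 120;0 0 -42 0 0 0 120;0 0 -44.7 0 0 0 120"
}}

```text
clock: 40.35
eef_pos: [443.6, -357.9, 68.0]
tcp_rot: [-3.14, 0.001, 0.084]
contact_force: [-6.0, 7.7, 16.7]
opening: 0.668
grasp_force: 30.9
```

Call:
{"name": "step_arm", "arguments": {
  "plan": "0 0 0 0 0 0 120;0 0 0 0 0 0 120"
}}

```text
clock: 40.55
eef_pos: [443.6, -357.9, 68.0]
tcp_rot: [-3.14, 0.001, 0.087]
contact_force: [-6.4, 7.6, 15.8]
opening: 0.669
grasp_force: 30.9
```

Call:
{"name": "step_arm", "arguments": {
  "plan": "0 0 0 0 0 0 60;0 0 0 0 0 0 0;0 0 0 0 0 0 0;0 0 0 0 0 0 0;0 0 0 0 0 40 0;0 0 0 0 0 85 0;0 0 0 0 0 130 0;0 0 0 -30 0 160 0"
}}

```text
clock: 41.35
eef_pos: [417.2, -360.1, 230.0]
tcp_rot: [3.138, -0.004, 0.088]
contact_force: [-0.1, -0.6, 0.2]
opening: 0.995
grasp_force: 0.0
```

Call:
{"name": "step_arm", "arguments": {
  "plan": "0 0 0 -40 0 0 0;0 0 0 -80 0 0 0;0 0 0 -80 0 0 0;0 0 0 -80 0 0 0"
}}

```text
clock: 41.75
eef_pos: [333.9, -359.1, 226.9]
tcp_rot: [3.141, -0.001, 0.085]
contact_force: [0.7, 0.1, 0.1]
opening: 0.999
grasp_force: 0.0
```

```bash
python3 - <<'E'
from m import *
p,W=look("w4")
pose("ring",box(W,(390,500),(-410,-290),(73,84)));pose("inner",box(W,(390,500),(-410,-290),(91,103)))
s=box(W,(370,530),(-430,-270),(44,56));pose("console",s)
g=p.astype(int).min(-1);R=np.hypot(W[...,0]-444.8,W[...,1]+359.2)
m=(R>14)&(R<29)&(W[...,2]>72)&(W[...,2]<86)&(g>130);q=W[m];print(m.sum(),q.mean(0),np.degrees(np.arctan2(q[:,1].mean()+359.2,q[:,0].mean()-444.8)))
v,u=np.nonzero(m);print(u.mean(),v.mean())
cu,cv=int(u.mean()),int(v.mean());save("pics/w4c.png",cv2.resize(p[max(0,cv-60):cv+100,max(0,cu-80):cu+80],None,fx=3,fy=3))
E
```

```text
41.75 [ 333.9 -359.1  226.9] [ 3.141e+00 -1.000e-03  8.500e-02] 0.999 0.0 cam [ 410.2 -353.9  356.7]
ring 5752 rect [ 444.7 -359.4] [58.5 58.8] 42.3 circ [ 444.9 -359.4] 30.1 z 81.2
inner 1400 rect [ 444.6 -359.2] [23.2 22.8] 10.3 circ [ 444.6 -359.3] 11.9 z 99.7
console 15171 rect [ 444.7 -359.4] [110.3 110.1] 73.0 circ [ 443.  -359.7] 75.1 z 51.2
245 [ 464.4221928  -364.30639713   81.54729398] -14.586870573429835
337.1795918367347 21.942857142857143
```

View pics/w4c.png

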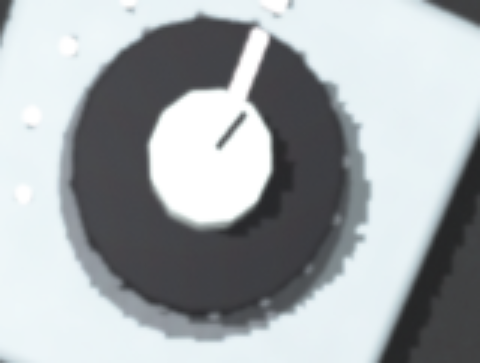

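```bash
python3 - <<'E'
from m import *
def ang(f,c):
    z=np.load(f);W=z["W"];g=z["p"].astype(int).min(-1);R=np.hypot(W[...,0]-c[0],W[...,1]-c[1])
    for a,b,t in((15,26,170),(17,25,200),(13,24,220)):
        m=(R>a)&(R<b)&(W[...,2]>72)&(W[...,2]<86)&(g>t);q=W[m][:,:2]-c
        (vx,vy,x0,y0)=cv2.fitLine(q.astype(np.float32),cv2.DIST_L2,0,.01,.01).ravel()
        print(f,len(q),np.degrees(np.arctan2(q[:,1].mean(),q[:,0].mean())).round(2),"dir",np.degrees(np.arctan2(vy,vx)).round(1))
    m=(R<11)&(W[...,2]>88)&(g<120);q=W[m][:,:2]-c;print("inner line",len(q),np.degrees(np.arctan2(q[:,1].mean(),q[:,0].mean())) if len(q) else '')
ang("w1.npz",np.array([444.8,-359.2]));ang("w4.npz",np.array([444.7,-359.35]))
E
```

```text
w1.npz 102 63.87 dir 72.7
w1.npz 58 66.13 dir 81.6
w1.npz 75 64.73 dir 78.2
inner line 3 -35.351392041676036
w4.npz 132 -16.53 dir -27.5
w4.npz 88 -17.07 dir -17.7
w4.npz 111 -13.51 dir -53.1
inner line 17 -34.1624221440015
```

```bash
python3 - <<'E'
from m import *
c=r.get_calibration("wrist");K=np.array(c["K"]);T=np.array(c["world_from_camera"]);z=np.load("w4.npz");p=z["p"];g=p.astype(int).min(-1)
v,u=np.mgrid[0:480,0:640];d=np.stack([(u-K[0,2])/K[0,0],(v-K[1,2])/K[1,1],np.ones(u.shape)],-1)@T[:3,:3].T
def pl(h): return T[:3,3]+d*((h-T[2,3])/d[...,2])[...,None]
P=pl(81.2);C=np.array([444.7,-359.35]);q=P[...,:2]-C;R=np.hypot(q[...,0],q[...,1]);a=np.degrees(np.arctan2(q[...,1],q[...,0]))
for lo,hi in((14,18),(18,22),(22,26),(16,27)):
    m=(R>lo)&(R<hi)&(g>150)&(abs(a+17)<30);w=g[m]-100;print(lo,hi,m.sum(),np.average(a[m],weights=w).round(2))
P=pl(51.2);q=P[...,:2]-C;R=np.hypot(q[...,0],q[...,1]);a=np.degrees(np.arctan2(q[...,1],q[...,0]))
m=(R>38)&(R<53)&(abs(a+17)<12);print("bar zone",m.sum(),g[m].max(),np.percentile(g[m],50)); n=m&(g>g[m].max()-6);print(n.sum(),a[n].mean(),R[n].mean())
E
```

```text
14 18 112 -14.67
18 22 51 -16.63
22 26 50 -16.73
16 27 141 -16.56
bar zone 209 255 233.0
22 -17.07088046133914 41.548123840410206
```

```bash
python3 - <<'E'
from m import *
p,d,c=grab("scene");save("pics/scene8.png",p);W=world(d,c)+np.array((-3.8,-1.7,0))
for k,x,y,z in (("grip",(590,670),(20,90),(92,110)),("knob",(540,600),(65,110),(60,85)),("jar",(390,460),(-40,40),(43,60))):pose(k,box(W,x,y,z))
E
```

```text
grip 167 rect [632.   45.7] [39.5 12.2] 0.1 circ [632.   45.3] 19.9 z 102.5
knob 125 rect [567.8  84.3] [13.9 22.2] 3.6 circ [567.3  84.8] 12.0 z 75.7
jar 176 rect [429.4  -5.7] [32.  32.6] 59.4 circ [428.3  -6.4] 17.8 z 49.1
```

View pics/scene8.png

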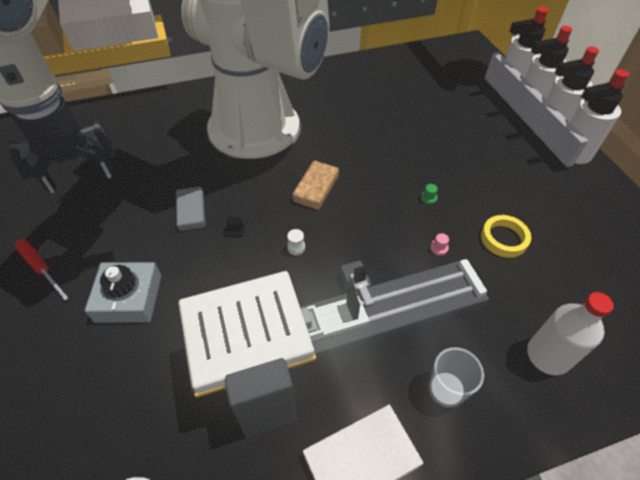

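The scene shows the carriage home under the lamp and the catch knob in at (360,275). The jar (296,241) and tape (506,236) are where they started, and no grey parts are left on the table.

```bash
python3 -c "
from rig import r
print(r.sign_off())"
```

```text
the job is handed in; nothing more can be done
None
```

The job is handed in: all four grey parts (two caps, two feet) are upright in the tray, one to a pocket, the carriage is home with the catch snapped in, and the outer ring's line is within about 0.5° of the white bar; the inner knob, jar and tape were left as they were.

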